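# Fit a grinding burr in the bench mill's collet

### The arm

A 6-joint arm with a two-finger parallel gripper is mounted at the origin on a cart in front of the work surface, level with it; the furniture and walls round the work are solid. World frame = base frame: x ahead of the robot, y to its left, z up, the work surface at z = 0. Lengths are in m, angles in rad, forces in N, time in s.
With the tool pointing down it reaches from about 0.275 to 0.825 m from the base axis. Payload 4.9 kg.
Tool frame: the origin (TCP) lies midway between the tips of the shut fingers; the grasp point (between the pads) lies 19 mm behind it (bot.grip_depth is the distance from the TCP to the grasp point, in m); z points along the fingers, y is the line along which they close (so a half turn about z gives the same grasp; the last joint's range is limited). The gripper opens to 85 mm and grips with 20 to 120 N. Pads are 22 mm wide; open, the fingers measure 114 mm over their backs; the gripper's body (76 mm by 85 mm) begins 54 mm behind the grasp point. The pads swing forward as they close: fully open they stand 13 mm farther back than shut.
Start: joints at [1.159, 0.326, -0.193, 1.052, 0, 1.437], TCP at [0.151, 0.529, 0.231] pointing down, gripper open.
Joint ranges: [-2.65, 2.65], [-0.97, 1.79], [-1.3, 1.35], [-1.93, 2.1], [-1.47, 1.37], [-3.14, 3.14]. Speed limits (rad/s): [2.57, 2.57, 3.14, 3.14, 3.14, 3.14].

### API

Orientations are given as a unit quaternion [w, x, y, z].
In Python, from cell import bot gives the robot as it stands. Calls block until the motion is done:
- bot.move_pose(position, orientation): joint-space move of the TCP to a pose.
- bot.move_linear(position, speed=0.15, rotation=None, until_force=None): straight line of the TCP; rotation=None keeps the orientation; speed is the mean speed in m/s. With until_force (N) it stops when the force on the tool has changed by that much, and returns True; else False.
- bot.goto_joints(angles): joint-space move.
- bot.set_gripper(opening, grasp_force=None): opening from 0.0 (shut) to 1.0 (fully open); grasp_force is the grip in N (None keeps the last); returns when the fingers have stopped.
- bot.wait(seconds).
- bot.solve_ik(position, orientation): joint angles nearest the present ones, or None.
- bot.camera(name): name is "scene" or "top" or "wrist"; returns the picture (480x640x3 uint8, red, green, blue); there is no depth.
- bot.calibration(name): a dict with "mtx" (3x3 intrinsics, pixels), "extrinsics" (4x4, takes a point from world to camera coordinates); the wrist camera has in their place "hand_eye" (4x4, takes a point from camera to tool coordinates, whose origin is the TCP and whose axes are the flange's). Camera axes: x right, y down, z forward; pixel columns grow to the right and rows downward; lengths in m; the calibration is good to about 2 mm. A picture is of the moment at which its call begins: read the wrist's pose just before it. calibration takes no time and is no camera call.
A pose or a line that the arm cannot do raises bot.PlanningError and nothing moves.
- bot.close_job(): hands the job in; it is judged then, once.
Trained networks look in the newest picture that a camera, given by its name, has taken for a name from the list of things; names that differ only in an ending like _2 or _b are one class to them, and where a whole thing is asked for, a point or a joint stands for the part that bears it (a point fixed in the world has none). Each returns a list of dicts, best first, with "confidence" (0 to 1); they miss things now and then, are a little off and sometimes report something else, mostly with a low value. They report only what shows in the picture. A call takes as long as a camera call. They do not tell look-alikes from the thing itself.
- bot.search_frame(camera, thing): "bbox" ([left, top, width, height] in pixels, round what is visible of it).
Readings, each from a call of its own:
- bot.read_clock(): time.
- bot.read_joint_positions(): joint angles.
- bot.read_joint_vel(): joint speeds.
- bot.read_joint_efforts(): joint torques, N m.
- bot.read_position(): TCP position.
- bot.read_tool_rot(): TCP orientation.
- bot.read_ft_force(): force on the tool from outside, world axes, zero at the start.
- bot.read_moment(): the same for the moment, N m.
- bot.read_gripper_width(): opening from 0.0 (shut) to 1.0 (fully open).
- bot.read_finger_force(): force on a finger pad.
Only numpy, scipy, OpenCV 4.12 (cv2) and the standard library are available. Lean on these libraries where they do the work, as an engineer would, in place of code of your own. Each camera call takes 0.05 s, during which the arm holds its last target. There are 200 camera calls.

### The job

Take the orange dust cap off the bench mill's collet and stand it upright, open end down, on the bare worktop beside the mill. Then take the blue-headed burr out of the grey stand, set its shank down into the open collet until the head rests flat on the collet face, let go, and turn the clamping nut clockwise (seen from above) until the collet grips the shank firmly. Leave the red-headed burr, the bottle, the timer and the marker where they are.

Things in the scene. Friction and masses are not known exactly. Their poses are not given: they have to be found in the camera images.
- collet_face (a point): Centre of the top face of the mill's collet, 96 mm above the worktop, on the mill's vertical axis; z up. The collet is three brass jaws (30 mm over all, 24 mm long) that stand 4 mm above the nut round a bore 17 mm wide when fully open. Nothing solid lies in the bore for 58 mm below the face.
- mill: The bench mill, fixed: a round white housing (diameter 110 mm, 38 mm high, blue band, black switch plate in front), then a steel post (diameter 40 mm) up to the nut. Origin on the worktop under the collet axis, z up.
- nut_grip (a point): Point on the axis at mid-height of the dark knurled clamping nut: round, diameter 52 mm, 72 to 92 mm above the worktop, with a white mark on top. Grasp it from above across its diameter, in any direction, near its top: a seated burr then stands between the fingers and reaches 126 mm above the worktop.
- nut (a joint): Turn of the nut, rad: 0 fully open, grows clockwise seen from above, stop at 2.7; starts at 0 to 0.3, so it takes several grasps. Each rad moves every jaw 1 mm inward: they touch the burr's shank at about 1.75 and grip it firmly from about 2.1 on. It turns stiffly (0.12 N m, up to 0.2 N m while gripping) and stays where it is left.
- jaw_a: One of the three brass collet jaws; its origin lies on the collet axis 72 mm above the worktop when open and it slides level towards the axis as the nut is turned. Not to be touched.
- jaw_b: The second brass jaw, as jaw_a.
- jaw_c: The third brass jaw, as jaw_a.
- cap_center (a point): Centre (half-way up, 16 mm above its rim) of the orange dust cap, a ribbed cylinder of diameter 40 mm and height 32 mm, hollow only for the lowest 6 mm; z points to its closed top. It stands loosely on the nut over the jaws at the start, rim 92 mm above the worktop. 50 g.
- cap: The same dust cap; origin at the centre of its lower rim. The worktop in front of and between the mill and the stand is always bare, round x = 0.435, y = 0.235 (world) for one place to stand it.
- burr_blue_center (a point): Centre (40 mm from either end) of the blue-headed burr, 80 mm long, 90 g: a steel shank (diameter 14 mm, length 50 mm, tapered tip) below a cylindrical blue head (diameter 24 mm, height 30 mm); z points from shank to head. The head's underside is 10 mm above this point. It starts upright in a hole of the stand, head on the stand's top. Seated, this point is 10 mm below the collet face.
- burr_blue: The same burr; origin at the tip of its shank.
- burr_red_center (a point): Centre of the red-headed burr, same size and shape, in the other hole of the stand. Leave it there.
- stand: Fixed grey block, 64 x 150 x 60 mm on a black foot plate of 78 x 164 x 8 mm; origin under its centre on the worktop, y along its length, z up. Two round holes 16 mm wide and 54 mm deep lie 40 mm either side of its middle along y; which burr is in which varies.
- ethanol_b: White reagent bottle with a red cap, diameter 54 mm, 105 mm high; origin under its centre. Bystander.
- bench_timer: White bench timer, 27 x 68 x 60 mm; origin under its centre. Bystander.
- marker_black: Black and white marker pen lying on the worktop, 138 mm long along its y, 16 mm high; origin under its centre. Bystander.
There are look-alikes about, which are no part of the job. There is more than one size of the cap; the job needs the smallest.

How it is judged:
On the way, in this order (a step that is already met when the one before it is completed fails the run):
1. the cap stands upright on the worktop beside the mill, let go (height (world z) of cap_center between 0.011 and 0.021 m and angle between cap_center's own z axis and vertical below 0.15 rad and horizontal distance between cap_center and collet_face above 0.07 m and contact force between the fingers and cap below 0.1 N), for 0.2 s.
2. the blue burr is seated upright in the open collet, let go (z of burr_blue_center in the frame of collet_face between -0.013 and -0.007 m and horizontal distance between burr_blue_center and collet_face below 0.003 m and angle between burr_blue_center's own z axis and vertical below 0.06 rad and contact force between the fingers and burr_blue below 0.1 N and value of joint nut below 1.4 rad), for 0.2 s.
3. the nut is turned until all three jaws press on the shank (z of burr_blue_center in the frame of collet_face between -0.013 and -0.007 m and horizontal distance between burr_blue_center and collet_face below 0.003 m and angle between burr_blue_center's own z axis and vertical below 0.06 rad and value of joint nut above 1.9 rad and contact force between each of jaw_a, jaw_b, jaw_c and burr_blue above 3 N), for 0.2 s.
At the end, for the whole second after the job is handed in: Blue burr upright (0.06 rad) in the collet, its centre 10 mm below the face and on the axis within 3 mm; nut past 1.9 rad, each jaw pressing the shank with over 3 N; cap upright (0.15 rad) on the worktop, over 70 mm from the mill axis; both at rest (all of step 3 and height (world z) of cap_center between 0.011 and 0.021 m and angle between cap_center's own z axis and vertical below 0.15 rad and horizontal distance between cap_center and collet_face above 0.07 m and linear speed of each of burr_blue, cap below 0.02 m/s); the robot touches nothing.
It fails at once if the red-headed burr is moved more than 20 mm from where it stood (distance of burr_red_center from where it was at the start of the episode above 0.02 m).
It fails at once if the bottle is moved more than 30 mm from where it stood (distance of ethanol_b from where it was at the start of the episode above 0.03 m).
It fails at once if the timer is moved more than 30 mm from where it stood (distance of bench_timer from where it was at the start of the episode above 0.03 m).
It fails at once if the marker is moved more than 30 mm from where it stood (distance of marker_black from where it was at the start of the episode above 0.03 m).
It also fails if it takes over 67 s, if anything falls off the work surface, if the arm or the gripper's body presses on something with over 40 N, if the wrist force passes 120 N, or if a joint passes its speed limit or range.

## Working session

There is one attempt and no reset: what is moved stays moved. The work goes in short steps, each a Python script; the robot and the scene stay as the last script left them, time stands still between calls to the robot, and variables do not carry over. Pictures are saved under pics/ and viewed, at most 10 in all, crops included, and the job is handed in when it is done.

```bash
ls; mkdir -p pics; python3 - <<'E'
from cell import bot
import cv2, numpy as np
for n in ("scene","top"):
    im=bot.camera(n); cv2.imwrite(f"pics/{n}0.png",im[:,:,::-1])
    c=bot.calibration(n); print(n,c["mtx"].tolist(),np.round(c["extrinsics"],4).tolist())
    for t in ("mill","nut_grip","cap","burr_blue","burr_red","stand"):
        print(t,[(np.round(d["bbox"]).tolist(),round(d["confidence"],2)) for d in bot.search_frame(n,t)][:4])
print(np.round(bot.calibration("wrist")["hand_eye"],4).tolist(),bot.calibration("wrist")["mtx"].tolist(),bot.read_tool_rot(),bot.read_clock())
E
```

```text
pics
scene [[611.7813842436212, 0.0, 311.88399563866966], [0.0, 611.7813842436212, 237.4027351210728], [0.0, 0.0, 1.0]] [[-0.7395, -0.6728, 0.0203, 0.4979], [-0.2763, 0.276, -0.9206, 0.1677], [0.6138, -0.6864, -0.39, 1.1741], [0.0, 0.0, 0.0, 1.0]]
mill [([291.0, 232.0, 49.0, 40.0], 0.62)]
nut_grip []
cap [([337.0, 228.0, 23.0, 19.0], 0.76), ([324.0, 287.0, 32.0, 33.0], 0.65)]
burr_blue [([230.0, 255.0, 14.0, 23.0], 0.74)]Traceback (most recent call last):
  File "<stdin>", line 7, in <module>
ValueError: it knows: bench_timer, burr_blue, burr_blue_center, burr_red_center, cap, cap_center, collet_face, ethanol, jaw, marker_black, mill, nut, nut_grip, stand
```

```bash
python3 - <<'E'
from cell import bot
import cv2, numpy as np
for n in ("top",):
    im=bot.camera(n); cv2.imwrite(f"pics/{n}0.png",im[:,:,::-1])
    c=bot.calibration(n); print(n,c["mtx"].tolist(),np.round(c["extrinsics"],4).tolist())
    for t in ("mill","cap","burr_blue","burr_red_center","stand"):
        print(t,[(np.round(d["bbox"]).tolist(),round(d["confidence"],2)) for d in bot.search_frame(n,t)][:4])
print(np.round(bot.calibration("wrist")["hand_eye"],4).tolist(),bot.calibration("wrist")["mtx"].tolist(),bot.read_tool_rot(),bot.read_clock())
E
```

```text
top [[436.2170455548032, 0.0, 320.46779245763287], [0.0, 436.2170455548032, 235.61742545256988], [0.0, 0.0, 1.0]] [[0.0131, -0.9994, 0.031, 0.1846], [-0.9953, -0.016, -0.0957, 0.517], [0.0962, -0.0296, -0.9949, 0.8959], [0.0, 0.0, 0.0, 1.0]]
mill [([324.0, 195.0, 54.0, 52.0], 0.64)]
cap [([263.0, 299.0, 24.0, 31.0], 0.83), ([399.0, 202.0, 32.0, 32.0], 0.75), ([344.0, 205.0, 23.0, 19.0], 0.64)]
burr_blue [([222.0, 211.0, 14.0, 14.0], 0.52)]
burr_red_center [([260.0, 202.0, 14.0, 19.0], 0.67)]
stand [([210.0, 197.0, 84.0, 45.0], 0.6)]
[[-0.0007, -0.9454, -0.326, 0.085], [1.0, -0.001, 0.001, 0.0012], [-0.0013, -0.326, 0.9454, -0.1436], [0.0, 0.0, 0.0, 1.0]] [[412.79310753687724, 0.0, 318.60878427196724], [0.0, 412.79310753687724, 241.48279627031306], [0.0, 0.0, 1.0]] [9.02907328e-06 1.38437447e-01 9.90371179e-01 2.22299669e-05] 0.55
```

View pics/scene0.png

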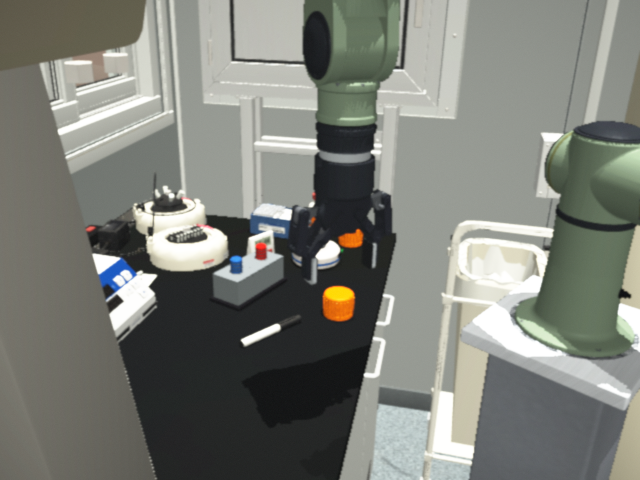

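View pics/top0.png

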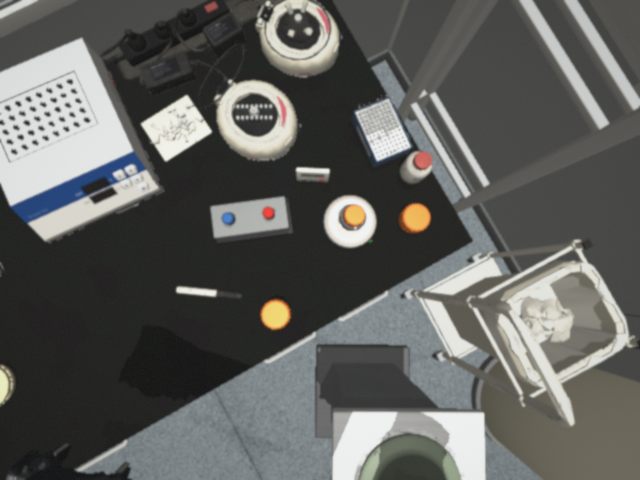

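The scene view shows the mill at (317,250), the stand with the blue burr at (236,264) and the red at (261,250), and a large cap in front at (339,303). In the top view the mill's cap is at (354,215), blue is at (228,218) and red at (268,213). The look-alike caps are at (275,314) and (415,218).

```bash
cat > h.py <<'E'
from cell import bot
import cv2, numpy as np
from scipy.spatial.transform import Rotation as Ro
def q(a): # tool x axis along world angle a (rad), tool pointing down
    return [0,float(np.cos(a/2)),float(np.sin(a/2)),0]
def ray(K,R,o,u,v,z):
    d=R@np.linalg.solve(K,[u,v,1.0]); return o+d*(z-o[2])/d[2]
def topxy(u,v,z):
    c=bot.calibration("top");E=np.array(c["extrinsics"]);R=E[:3,:3].T
    return ray(np.array(c["mtx"]),R,-R@E[:3,3],u,v,z)
def wcam():
    p=np.array(bot.read_position());w=bot.read_tool_rot()
    T=np.eye(4);T[:3,:3]=Ro.from_quat([w[1],w[2],w[3],w[0]]).as_matrix();T[:3,3]=p
    c=bot.calibration("wrist");im=bot.camera("wrist")
    return im,np.array(c["mtx"]),T@np.array(c["hand_eye"])
def wxy(w,u,v,z): return ray(w[1],w[2][:3,:3],w[2][:3,3],u,v,z)
def wpix(w,p):
    c=w[2][:3,:3].T@(np.array(p)-w[2][:3,3]);c=w[1]@c;return c[:2]/c[2]
E
python3 - <<'E'
from h import *
im=cv2.cvtColor(cv2.imread("pics/top0.png"),cv2.COLOR_BGR2HSV)
for n,(u,v),z in (("cap",(354,215),.124),("blue",(228,218),.09),("red",(268,213),.09),("big",(275,314),.05),("big2",(415,218),.05),("bottle",(421,160),.105),("timer",(313,175),.06),("mk1",(178,291),.01),("mk2",(240,296),.01),("s1",(211,206),.06),("s2",(288,198),.06)):
    print(n,topxy(u,v,z).round(4))
E
```

```text
cap [0.5443 0.1325 0.124 ]
blue [0.5391 0.3742 0.09  ]
red [0.5503 0.297  0.09  ]
big [0.3527 0.2817 0.05  ]
big2 [ 0.5511 -0.0015  0.05  ]
bottle [ 6.582e-01 -5.000e-04  1.050e-01]
timer [0.6347 0.2101 0.06  ]
mk1 [0.3946 0.4873 0.01  ]
mk2 [0.3858 0.3584 0.01  ]
s1 [0.5669 0.4145 0.06  ]
s2 [0.5861 0.2601 0.06  ]
```

```bash
python3 - <<'E'
from h import *
for a in range(0,360,30):
    s=bot.solve_ik([.544,.1325,.1],q(np.radians(a))); print(a, None if s is None else np.round(s,2))
bot.move_pose([.544,.1325,.224],q(np.pi))
w=wcam(); cv2.imwrite("pics/w1.png",w[0][:,:,::-1]); print(bot.search_frame("wrist","cap"),bot.read_clock(),wpix(w,[.544,.1325,.124]))
bot.move_pose([.539,.374,.19],q(np.radians(188)))
w=wcam(); cv2.imwrite("pics/w2.png",w[0][:,:,::-1]); print(bot.search_frame("wrist","burr_blue"),bot.read_clock(),wpix(w,[.539,.374,.09]))
np.savez("w2.npz",K=w[1],T=w[2])
cv2.imwrite("pics/w12.png",np.hstack([cv2.resize(cv2.imread(f"pics/w{i}.png"),(400,300)) for i in (1,2)]))
E
```

```text
0 [ 0.11  0.46 -0.35  0.76  0.   -3.03]
30 [ 0.11  0.46 -0.35  0.76  0.    2.73]
60 [ 0.11  0.46 -0.35  0.76  0.    2.2 ]
90 [ 0.11  0.46 -0.35  0.76  0.    1.68]
120 [ 0.11  0.46 -0.35  0.76  0.    1.15]
150 [ 0.11  0.46 -0.35  0.76  0.    0.63]
180 [ 0.11  0.46 -0.35  0.76  0.    0.11]
210 [ 0.11  0.46 -0.35  0.76  0.   -0.42]
240 [ 0.11  0.46 -0.35  0.76  0.   -0.94]
270 [ 0.11  0.46 -0.35  0.76  0.   -1.46]
300 [ 0.11  0.46 -0.35  0.76  0.   -1.99]
330 [ 0.11  0.46 -0.35  0.76  0.   -2.51]
[{'bbox': [282.4, 204.0, 62.2, 69.6], 'confidence': 0.82}, {'bbox': [109.7, 176.8, 88.9, 76.2], 'confidence': 0.63}] 2.6583 [314.61226521 242.71702899]
[{'bbox': [303.8, 212.6, 38.7, 46.1], 'confidence': 0.93}] 3.725 [317.51218474 241.64696641]
```

View pics/w12.png

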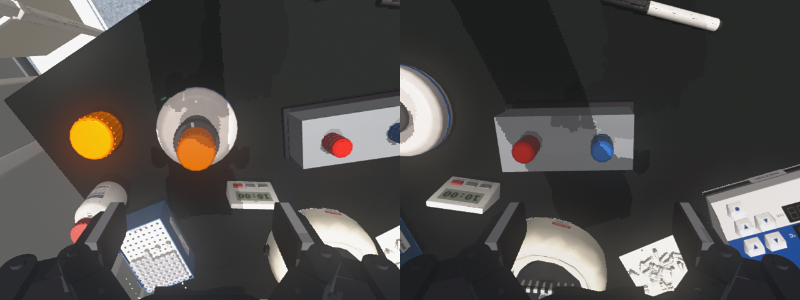

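The left view (at 400 px scale) shows the small cap on the mill at (196,147). The right view shows the blue head at (601,150) and the red at (525,149), with nothing in the way. Next I'll fit cylinder silhouettes to get exact positions.

```bash
cat >> h.py <<'E'
from scipy.optimize import least_squares
def mask(im,lo,hi):
    m=cv2.inRange(cv2.cvtColor(im,cv2.COLOR_RGB2HSV),lo,hi)
    return cv2.morphologyEx(m,cv2.MORPH_CLOSE,np.ones((5,5),np.uint8))
ORANGE=((5,140,60),(25,255,255)); BLUE=((95,120,40),(125,255,255))
def fit(w,rng,guess,r,z0,z1):
    """axis xy of an upright cylinder from its coloured silhouette's centroid"""
    m=mask(w[0],*rng); n,l,st,ce=cv2.connectedComponentsWithStats(m)
    g=wpix(w,[guess[0],guess[1],(z0+z1)/2])
    i=min((i for i in range(1,n) if st[i,4]>150),key=lambda i:np.hypot(*(ce[i]-g)))
    t=np.linspace(0,2*np.pi,48)
    def model(p):
        P=np.array([wpix(w,[p[0]+r*np.cos(s),p[1]+r*np.sin(s),z]) for z in (z0,z1) for s in t],np.float32)
        return cv2.convexHull(P)
    def cen(p):
        M=cv2.moments(model(p));return np.array([M["m10"],M["m01"]])/M["m00"]
    s=least_squares(lambda p:cen(p)-ce[i],guess[:2],diff_step=1e-4)
    return s.x, st[i,4]/cv2.contourArea(model(s.x))
E
python3 - <<'E'
from h import *
d=np.load("w2.npz")
w2=(cv2.imread("pics/w2.png")[:,:,::-1].copy(),d["K"],d["T"])
print("blue",fit(w2,BLUE,[.539,.374],.012,.06,.09))
print("red",fit(w2,((0,140,60),(6,255,255)),[.55,.297],.012,.06,.09))
# cap: go back, above
bot.move_pose([.544,.1325,.224],q(np.pi)); w=wcam()
c,r=fit(w,ORANGE,[.544,.1325],.020,.092,.124); print("cap",c,r)
bot.move_linear([c[0],c[1],.104],speed=.2)
bot.set_gripper(0.0,40); print(bot.read_gripper_width(),bot.read_finger_force(),bot.read_position(),bot.read_clock(),bot.read_ft_force())
E
```

```text
blue (array([0.5417442 , 0.37793201]), np.float64(0.6927511613232179))
red (array([0.55225937, 0.29818573]), np.float64(0.7770352449122736))
cap [0.54550252 0.13159502] 0.9605751908078023
0.45341726427331525 39.72070097923279 [0.54616223 0.13161599 0.10514503] 5.9917 [-1.49199851 -0.05478664  5.75334409]
```

```bash
python3 - <<'E'
from h import *
p=bot.read_position()
bot.move_linear([p[0],p[1],.17],speed=.2); print(bot.read_gripper_width())
bot.move_linear([.435,.23,.17],speed=.25)
bot.move_linear([.435,.23,.04],speed=.2)
print(bot.move_linear([.435,.23,.006],speed=.03,until_force=4),bot.read_position())
bot.set_gripper(1.0)
bot.move_linear([.435,.23,.15],speed=.25)
w=wcam(); cv2.imwrite("pics/w3.png",w[0][:,:,::-1]); print(fit(w,ORANGE,[.435,.23],.02,0,.032))
bot.move_pose([.5455,.1316,.2],q(np.pi))
w=wcam(); cv2.imwrite("pics/w4.png",w[0][:,:,::-1]); print(wpix(w,[.5455,.1316,.096]),wpix(w,[.5455+.015,.1316,.096]));np.savez("w4.npz",K=w[1],T=w[2])
i=[cv2.imread(f"pics/w{i}.png") for i in (3,4)]
cv2.imwrite("pics/w34.png",np.hstack([cv2.resize(i[0],(400,300)),cv2.resize(i[1][170:320,220:420],(400,300),interpolation=cv2.INTER_CUBIC)]))
print(bot.read_clock())
E
```

```text
0.4538279229102734
True [0.43469957 0.22991871 0.01318594]
(array([0.43381163, 0.23163394]), np.float64(1.0048827389894501))
[316.67099396 242.95203929] [316.74517339 265.01398638]
10.85
```

View pics/w34.png

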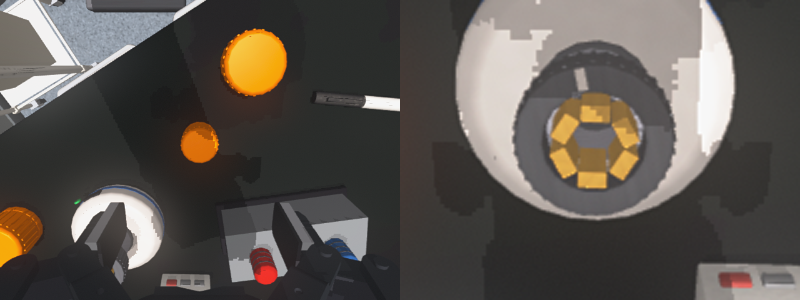

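The left view shows the cap upright at (200,142), clear of everything. The right view shows the open collet, a brass ring at about (317,241) full-frame, with the nut mark at upper left. I'll measure the collet and burr from opposite wrist yaws so the hand-eye bias cancels.

```bash
cat >> h.py <<'E'
def fitm(w,m,guess,r,z0,z1):
    g=wpix(w,[guess[0],guess[1],(z0+z1)/2]).astype(int)
    k=np.zeros_like(m); cv2.circle(k,[int(x) for x in g],45,255,-1); m=cv2.bitwise_and(m,k)
    n,l,st,ce=cv2.connectedComponentsWithStats(m)
    pts=np.vstack([np.argwhere(l==i)[:,::-1] for i in range(1,n) if st[i,4]>15]).astype(np.float32)
    t=np.linspace(0,2*np.pi,48)
    def mod(p): return cv2.convexHull(np.array([wpix(w,[p[0]+r*np.cos(s),p[1]+r*np.sin(s),z]) for z in (z0,z1) for s in t],np.float32))
    def cen(h):
        M=cv2.moments(h);return np.array([M["m10"],M["m01"]])/M["m00"]
    H=cv2.convexHull(pts);c=cen(H)
    s=least_squares(lambda p:cen(mod(p))-c,guess[:2],diff_step=1e-4)
    return s.x, cv2.contourArea(H)/cv2.contourArea(mod(s.x))
BRASS=((12,90,50),(32,255,255)); BLUE2=((95,80,25),(130,255,255))
E
python3 - <<'E'
from h import *
d=np.load("w4.npz");w=(cv2.imread("pics/w4.png")[:,:,::-1].copy(),d["K"],d["T"])
print("collet180",fitm(w,mask(w[0],*BRASS),[.5455,.1316],.015,.092,.096))
d=np.load("w2.npz");w=(cv2.imread("pics/w2.png")[:,:,::-1].copy(),d["K"],d["T"])
print("blue188",fitm(w,mask(w[0],*BLUE2),[.541,.377],.012,.06,.09))
crops=[]
def go(n,xy,z,a,col,*s):
    bot.move_pose([*xy,z],q(np.radians(a))); w=wcam(); m=mask(w[0],*col)
    r=fitm(w,m,xy,*s); print(n,a,np.round(r[0],4),round(r[1],2))
    im=w[0][:,:,::-1].copy(); im[m>0]=(255,0,255); g=wpix(w,[*xy,s[-1]]).astype(int)
    crops.append(cv2.resize(np.hstack([w[0][g[1]-50:g[1]+50,g[0]-50:g[0]+50,::-1],im[g[1]-50:g[1]+50,g[0]-50:g[0]+50]]),(400,200)))
    return r[0]
c=[go("collet",[.5455,.1316],.2,a,BRASS,.015,.092,.096) for a in (270,90)]
b=[go("blue",[.5417,.3765],.194,a,BLUE2,.012,.06,.09) for a in (98,278)]
print(np.mean(c,0),np.mean(b,0),bot.read_clock())
cv2.imwrite("pics/c5.png",np.vstack([np.hstack(crops[:2]),np.hstack(crops[2:])]))
E
```

```text
collet180 (array([0.54446621, 0.13167917]), 0.9797133585127143)
blue188 (array([0.53956196, 0.37752676]), 0.8389076582887637)
collet 270 [0.5456 0.1306] 0.97
collet 90 [0.5455 0.1328] 0.97
blue 98 [0.5394 0.3779] 0.84
blue 278 [0.5397 0.3774] 0.84
[0.54556462 0.13170289] [0.53957588 0.37765166] 18.7167
```

View pics/c5.png

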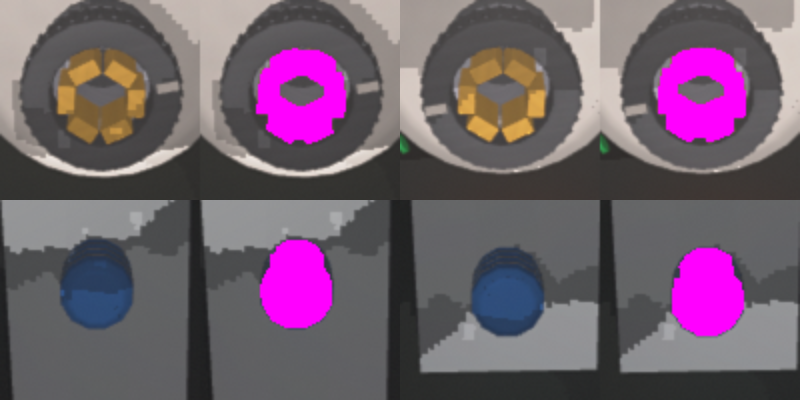

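The masks are clean: brass collet centred in the top row, blue head in the bottom row. Averaging gives the collet at (0.5456, 0.1317) and the blue burr at (0.5396, 0.3777). Now I'll grasp the burr.

```bash
python3 - <<'E'
from h import *
a=np.radians(278); b=[.5396,.3777]
bot.move_linear([*b,.12],speed=.2); bot.move_linear([*b,.066],speed=.1)
bot.set_gripper(0.0,40); p=bot.read_position(); print("grasp",bot.read_gripper_width(),bot.read_finger_force(),p,bot.read_ft_force())
z0=p[2]
bot.move_linear([p[0],p[1],.19],speed=.15); print(bot.read_gripper_width())
bot.move_pose([.5456,.1317,.19],q(np.radians(270)))
w=wcam(); p=bot.read_position(); dz=p[2]-z0
print(p,fitm(w,mask(w[0],*BLUE2),p[:2],.012,.06+dz,.09+dz),z0,bot.read_clock())
cv2.imwrite("pics/w6.png",w[0][:,:,::-1][100:400,120:520])
E
```

```text
grasp 0.2630004312254858 39.14643108844757 [0.53986198 0.37784698 0.06645267] [-0.49661217 -0.25164473  2.34355641]
0.2591939746030516
[0.54583809 0.13295524 0.18990689] (array([0.54552416, 0.13134289]), 0.8723488417077061) 0.06645267417269314 22.5083
```

View pics/w6.png

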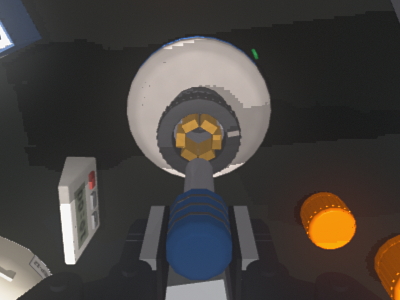

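The burr is held upright with the shank aimed at the collet (crop pixel 200,140) and the gripper clear. I'll insert it now.

```bash
python3 - <<'E'
from h import *
c=[.5456,.1319]
bot.move_linear([*c,.17],speed=.1); print(bot.read_position())
print(bot.move_linear([*c,.108],speed=.05,until_force=6),bot.read_position(),bot.read_ft_force())
if bot.read_position()[2]<.112:
    print(bot.move_linear([*c,.098],speed=.02,until_force=6),bot.read_position(),bot.read_ft_force())
print(bot.read_clock())
E
```

```text
[0.54502697 0.13281813 0.16939204]
False [0.54591966 0.13193014 0.10835795] [ 0.0152025   0.39436238 -0.94890702]
True [0.54599889 0.13195698 0.10239602] [-1.4224693  -0.90951361  5.68517283]
24.6333
```

```bash
python3 - <<'E'
from h import *
bot.set_gripper(1.0); p=bot.read_position()
bot.move_linear([p[0],p[1],.2],speed=.15)
w=wcam(); print(bot.read_position(),fitm(w,mask(w[0],*BLUE2),[.5455,.1317],.012,.096,.126))
cv2.imwrite("pics/w7.png",w[0][:,:,::-1][100:400,120:520])
bot.move_pose([.5456,.1317,.2],q(np.radians(335))); print(bot.read_joint_positions(),bot.read_clock())
E
```

```text
[0.54449435 0.13176178 0.19884662] (array([0.54560535, 0.13179144]), 0.8389487392569756)
[ 1.05344371e-01  3.69791540e-01 -2.13360830e-01  9.88636042e-01
 -1.04689127e-05 -2.59903532e+00] 27.175
```

View pics/w7.png

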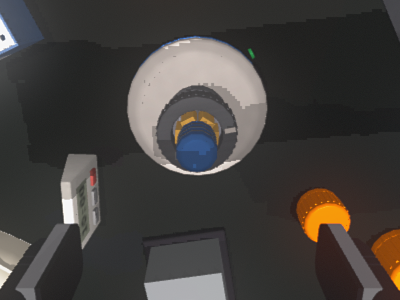

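The burr is seated upright in the collet, with its head at crop pixel (196,150). Next is the nut.

```bash
python3 - <<'E'
from h import *
bot.move_linear([.5456,.1317,.12],speed=.15)
print(bot.move_linear([.5456,.1317,.063],speed=.06,until_force=5),bot.read_position())
bot.set_gripper(0.0,50); print(bot.read_gripper_width(),bot.read_finger_force(),bot.read_ft_force(),bot.read_moment())
j=np.array(bot.read_joint_positions()); j0=j[5]
for d in np.arange(.3,2.11,.3):
    t=j.copy(); t[5]=j0+d; bot.goto_joints(t)
    print(round(bot.read_joint_positions()[5]-j0,3),np.round(bot.read_ft_force(),1),np.round(bot.read_moment(),2),round(bot.read_gripper_width(),3))
print(bot.read_clock())
E
```

```text
False [0.54597899 0.13174004 0.06336953]
0.5963714490612719 50.98188042640686 [-3.26986411 -4.24107426  7.64007987] [-0.95181237  0.62850792  0.07045089]
0.297 [ 0.8  1.2 -0.1] [ 0.11 -0.   -0.08] 0.594
0.596 [ 1.5  1.6 -0.9] [ 0.27 -0.1  -0.05] 0.599
0.895 [ 2.1  2.7 -1. ] [ 0.47 -0.22 -0.09] 0.596
1.195 [ 5.   2.8 -2.9] [ 0.62 -0.47 -0.07] 0.594
1.495 [ 4.2  1.7 -2.9] [ 0.7  -0.53 -0.12] 0.601
1.795 [ 4.7  2.9 -3.9] [ 0.75 -0.64 -0.06] 0.598
2.095 [ 5.3  1.8 -3.6] [ 0.75 -0.82 -0.02] 0.599
32.125
```

```bash
python3 - <<'E'
from h import *
j=np.array(bot.read_joint_positions())
for d in (.1,.2):
    t=j.copy(); t[5]+=d; bot.goto_joints(t)
    print(np.round(bot.read_ft_force(),1),np.round(bot.read_moment(),2))
bot.set_gripper(1.0); p=bot.read_position(); bot.move_linear([p[0],p[1],.2],speed=.15)
w=wcam(); cv2.imwrite("pics/a.png",w[0][:,:,::-1])
bot.move_pose([.5456,.1317,.2],q(np.radians(270)))
w=wcam(); print(fitm(w,mask(w[0],*BLUE2),[.5455,.1317],.012,.096,.126),bot.read_clock())
im=w[0][:,:,::-1]; cv2.imwrite("pics/w8.png",np.hstack([cv2.resize(im[170:320,220:420],(400,300)),cv2.resize(cv2.imread("pics/a.png")[170:320,220:420],(400,300))]))
E
```

```text
[ 3.   0.6 -2.1] [ 0.66 -0.34  0.03]
[ 3.3  0.1 -2.4] [ 0.6  -0.43  0.04]
(array([0.54563775, 0.13158298]), 0.8355414010369384) 35.3
```

View pics/w8.png

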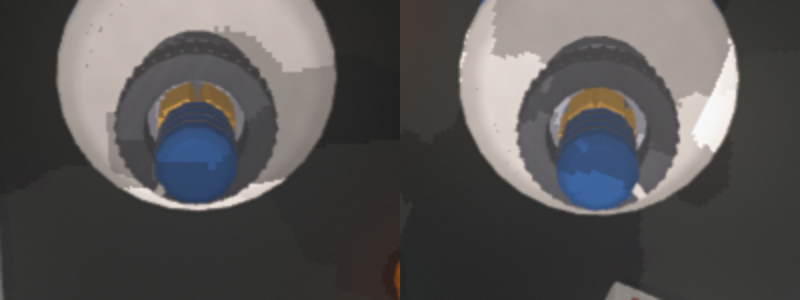

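The burr is still upright and the jaws are closed in on it. The nut mark has moved from the right side to the lower left, (160,187) in the left panel. Next I'll compute the real turn from the mark.

```bash
python3 - <<'E'
from h import *
d=np.load("w4.npz");w4=(None,d["K"],d["T"]); w=wcam(); c=np.array([.5456,.1317])
im=w[0]; 
def ang(w,u,v,b):
    v_=wxy(w,u,v,.092)[:2]-b; return np.degrees(np.arctan2(v_[1],v_[0])),np.hypot(*v_)
# biased centres in each view (hand-eye offset)
print(ang(w4,311,209.5,np.array([.5445,.1317])),ang(w,300,263.5,np.array([.5456,.1306])),bot.read_clock())
E
```

```text
(np.float64(-169.69260961915117), np.float64(0.0200278910674788)) (np.float64(60.54693666976032), np.float64(0.023728616228337523)) 35.35
```

```bash
python3 - <<'E'
from cell import bot
bot.wait(0.3); print(bot.close_job(), bot.read_clock())
E
```

```text
the job is handed in; nothing more can be done
the job is handed in; nothing more can be done
```

The job is handed in at about 36 s on the robot clock (limit 67 s), with no verdict returned: the cap stands on the worktop, the blue burr is seated in the collet, and the nut is turned about 2.27 rad from where it started; jaw force could not be read directly.

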